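Hold a stretcher crossbar against the sprung stop of an isolated joining jig

ROBOT

A 6-joint arm with a two-finger parallel gripper is mounted at the origin on a cart in front of the work surface, level with it; the furniture and walls round the work are solid. World frame = base frame: x ahead of the robot, y to its left, z up, the work surface at z = 0. Lengths are in m, angles in rad, forces in N, time in s.
With the tool pointing down it reaches from about 0.325 to 0.875 m from the base axis. Payload 4.4 kg.
Tool frame: the origin (TCP) lies between the finger pads; the fingertips stand 17 mm ahead of it and the grasp point (between the pads) lies 2 mm behind it (env.tip_reach is the distance from the TCP to the fingertips, in m); z points along the fingers, y is the line along which they close (so a half turn about z gives the same grasp; the last joint's range is limited). The gripper opens to 85 mm and grips with 20 to 120 N. Pads are 22 mm wide; open, the fingers measure 114 mm over their backs; the gripper's body (76 mm by 85 mm) begins 54 mm behind the grasp point. The pads swing forward as they close: fully open they stand 13 mm farther back than shut.
Start: joints at [-1.47, 0.207, 1.542, -0, 1.393, -0.15], TCP at [0.143, -0.557, 0.225] pointing down, gripper open.
Joint ranges: [-2.73, 2.73], [-0.86, 2.22], [0.23, 2.46], [-1.11, 4.25], [0.08, 2.63], [-2.82, 2.82]. Speed limits (rad/s): [2.79, 2.79, 3.14, 3.14, 3.14, 3.14].

INTERFACE

Orientations are given as [roll, pitch, yaw] about the fixed x, y, z axes, in that order (R = Rz(yaw) Ry(pitch) Rx(roll)).
In Python, from station import env gives the robot as it stands.
- The arm moves only by the tool drive_tool, never from a script. Its argument "steps" is a list that holds one entry, the list of rows, each a list of 7 numbers: the turn, a rotation vector about the world's x, y, z in degrees, then the shift along the world's x, y, z in m, then the gripper command: -1 is fully open, 1 is shut, values between are in proportion. In form: [[[wx, wy, wz, x, y, z, grip], ...]]. A call has 1 to 8 rows; each row is the pose to reach, as a shift and turn from the pose commanded when the call began; what a row does not reach only later rows make up. A row lasts 1/8 s, in which the tool goes at most 62.5 mm and 10.7 degrees, less where a joint would pass 70% of its speed; a pose out of reach is approached as far as the arm can. A call with a gripper value outside its range is refused whole. The fingers move at their own pace and stop on an object; "grip_force" is the grip in N (left out, the last holds). Time passes only in rows, so rows that repeat a pose let the fingers close. It gives the time, the measured TCP pose, the force, the opening and the grip force at its end, in the units of the state.
- env.read_state(): the state, without advancing time (a new reading comes with each control period).
- env.read_camera(name): name is "scene" or "side" or "wrist"; returns a dict with "img" (480x640x3 uint8, blue, green, red), "fovy" (degrees; the focal length in pixels is half the picture's height over the tangent of half this angle, whatever the lens; pixels are square), "cx", "cy" (the principal point, pixels), "eye" and "orientation" of the camera in the world; the wrist camera has in their place "T_tool_cam" (4x4, takes a point from camera to tool coordinates, whose origin is the TCP and whose axes are the flange's). Camera axes: x right, y down, z forward; pixel columns grow to the right and rows downward; lengths in m; the calibration is good to about 2 mm. A picture is of the moment at which its call begins: read the wrist's pose just before it. There is no depth.
- env.finish_job(): hands the job in; it is judged then, once.
The state is a dict: "t": time; "qpos": joint angles; "joint_vel": joint speeds; "joint_torque": joint torques, N m; "position": TCP position; "tcp_rot": TCP orientation; "wrist_force": force on the tool from outside, world axes, zero at the start; "ft_torque": the same for the moment, N m; "gripper_width": opening from 0.0 (shut) to 1.0 (fully open); "gripper_force": force on a finger pad.
Only numpy, scipy, OpenCV 4.12 (cv2) and the standard library are available. Lean on these libraries where they do the work, as an engineer would, in place of code of your own. Each camera call takes 0.05 s, during which the arm holds its last target. There are 200 camera calls.

TASK

First make the joining jig safe by turning its power isolator handle clockwise, fully to off. Then fetch the loose wooden stretcher crossbar, lay it flat on the jig's bed along the centre line and press its end squarely against the sprung stop with a steady push of about 10 newtons (the stop then gives by about half its travel), so that I can fasten it; never drive the stop all the way back. Finish while still holding the crossbar and pushing like that; leave the weight, the jar and the loupe where they stand.

Things in the scene. Friction and masses are not known exactly. Their poses are not given: they have to be found in the camera images.
- jig: Fixed jig: plywood bed 240 x 240 x 12 mm; origin at the centre of its underside, on the table; x along the bed towards the stop, y left, z up. Dark centre line along x at y = -40 mm. Grey drive unit behind the stop, x = 89 to 119, y = -100 to 20, top 67 mm above the table. Grey isolator box 56 x 56 mm, top 52 mm above the table, centred at x = 20, y = 80; a conduit joins them.
- bed_line (a point): Point on the top of the bed (12 mm above the table) on the centre line, right under the face of the stop at rest; axes as the jig's: x is the pushing direction. The crossbar must lie with its long axis along x of this point and its middle at y = 0.
- isolator_grip (a point): Middle of the isolator's black bar handle, on its vertical turning axis, 70 mm above the table. The bar is 56 mm long (this point's x), 14 mm thick (its y; grip across this) and 24 mm high (12 mm above and below the point), on a black disc 44 mm across.
- isolator (a joint): Handle angle about the vertical: 0 = on (bar along the jig's x axis, where it starts), 1.57 = off (bar along the jig's y, its white mark to the left); towards off is clockwise seen from above. Detents and stops at both ends: about 0.14 N m to leave one; past the middle it snaps on to the other by itself.
- stop_face (a point): On the cork face of the sprung stop, at its middle, 12 mm above the bed; the face is 66 mm wide and 36 mm high (plate 70 x 40 mm) and looks to -x of the jig. Moves with the stop.
- stop (a joint): How far the stop is pushed back along the jig's x, m: 0 at rest, 0.025 at the end. Its spring gives 800 N/m (0.0125 m = 10 N), no preload, 0.3 N friction. A pointer at its right side runs over a black scale with thin ridges at 0 and 25 mm and a wide one at 12.5 mm.
- crossbar: Loose bar of pale wood, 130 x 26 x 24 mm (x, y, z), about 0.12 kg, alike at both ends, either of which may go to the stop; origin at the centre of its underside, x along its length. It starts flat on the table to the right of the jig.
- weight: Copper pressing weight, cylinder 41 mm across, 32 mm high, origin at the centre of its underside; leave alone.
- jar: Screw-top glass jar of ochre pigment, 42 mm across, 55 mm high, origin at the centre of its underside; leave alone.
- loupe: Black standing loupe, 37 mm across, 38 mm high, origin at the centre of its underside; leave alone.

How it is judged:
By the outcome, as a careful person would: the job done as asked, in the order asked, and still so for the second after the job is handed in, while the arm keeps its last pose, push and grip.
It also fails if it takes over 54 s, if anything falls off the work surface, if the arm or the gripper's body presses on something with over 40 N, if the wrist force passes 120 N, or if a joint passes its speed limit or range.

## Working session

There is one attempt and no reset: what is moved stays moved. The work goes in short steps, Python scripts to look and compute and a tool call to move; the robot and the scene stay as the last step left them, time stands still between calls to the robot, and variables do not carry over. Pictures are saved under pics/ and viewed, at most 10 in all, crops included, and the job is handed in when it is done.

Besides the shell and the picture viewer there is one more tool, called after "Request:" in YAML: its name, and indented under it one key for each argument. drive_tool: Moves the arm, as the interface text tells. Its arguments: {"type":"object","properties":{"steps":{"type":"array"},"grip_force":{"type":"number"}},"required":["steps"]}

```bash
mkdir -p pics; cat > h.py <<'E'
import numpy as np,cv2
from station import env
from scipy.spatial.transform import Rotation as R
def cam(n):
    s=env.read_state(); c=env.read_camera(n)
    if n=='wrist':
        T=np.eye(4);T[:3,:3]=rot(s['tcp_rot']);T[:3,3]=s['position']; T=T@np.array(c['T_tool_cam'])
    else:
        T=np.eye(4);T[:3,:3]=rot(c['orientation']);T[:3,3]=c['eye']
    c['T']=T; c['f']=240/np.tan(np.radians(c['fovy'])/2); return c
def rot(o):
    o=np.array(o)
    return o if o.shape==(3,3) else R.from_euler('xyz',o).as_matrix()
def px(c,u,v,z):
    d=c['T'][:3,:3]@np.array([(u-c['cx'])/c['f'],(v-c['cy'])/c['f'],1]); e=c['T'][:3,3]
    return e+d*(z-e[2])/d[2]
def proj(c,p):
    q=c['T'][:3,:3].T@(np.array(p)-c['T'][:3,3]); return c['cx']+c['f']*q[0]/q[2],c['cy']+c['f']*q[1]/q[2]
E
python3 - <<'E'
from h import *
s=env.read_state();print(s)
ims=[]
for n in('scene','side','wrist'):
    c=cam(n);cv2.imwrite(f'pics/{n}0.png',c['img']);print(n,c['fovy'],c['cx'],c['cy'],c.get('eye'),c.get('orientation'),c['T'].round(3).tolist())
E
```

```text
{'t': 0.0, 'qpos': array([-1.46954533e+00,  2.07421048e-01,  1.54298982e+00, -5.70113887e-06,
        1.39347587e+00, -1.50472235e-01]), 'joint_vel': array([ 3.77818797e-04,  8.06187782e-04, -5.76490467e-04,  9.63180117e-04,
       -9.63007598e-05, -1.59332443e-04]), 'joint_torque': array([ 5.31366277e-04, -3.83034396e+01, -2.91597193e+01, -3.47860544e-05,
        1.05720307e-02, -1.08417117e-05]), 'position': array([ 0.14314026, -0.55609451,  0.22430816]), 'tcp_rot': array([-3.13932365e+00, -3.38349182e-04,  2.51723861e-01]), 'wrist_force': array([ 0.06623617, -0.56734859, -0.27203246]), 'ft_torque': array([ 0.04117078, -0.00723056,  0.03149694]), 'gripper_force': 0.0, 'gripper_width': 0.9981082023351969}
scene 45.887874752576856 323.6046701413567 239.60583342320854 [-0.34278928  0.38433485  0.66368936] [-2.08875655  0.01323603 -2.08151664] [[-0.489, -0.426, 0.761, -0.343], [-0.872, 0.252, -0.419, 0.384], [-0.013, -0.869, -0.495, 0.664], [0.0, 0.0, 0.0, 1.0]]
side 47.556692956129744 310.67753518515565 240.74278530655405 [ 0.57585471 -1.2229583   0.62260529] [-2.02872949 -0.01434923  0.01109803] [[1.0, 0.018, -0.004, 0.576], [0.011, -0.442, 0.897, -1.223], [0.014, -0.897, -0.442, 0.623], [0.0, 0.0, 0.0, 1.0]]
wrist 62.99027082575128 326.8595027743057 236.79943205069068 None None [[0.25, -0.931, -0.266, 0.211], [-0.968, -0.241, -0.066, -0.538], [-0.003, 0.274, -0.962, 0.373], [0.0, 0.0, 0.0, 1.0]]
```

View pics/scene0.png

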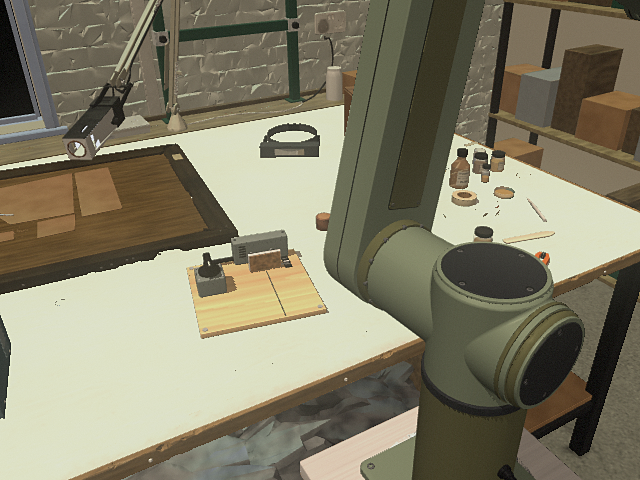

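View pics/side0.png

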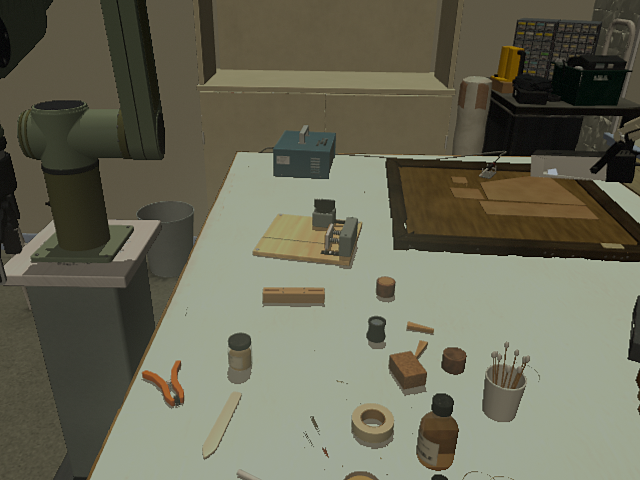

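The scene view shows the jig at about (257,292), with the isolator at (210,275). The side view shows the crossbar at (294,297), weight (385,287), loupe (376,330), jar (240,352) and the jig at (308,240).

```bash
python3 - <<'E'
from h import *
a=cam('scene');b=cam('side')
for u,v in((188,268),(201,333),(327,309)): print('scene',px(a,u,v,.012).round(3))
print('line',px(a,285,315,.012).round(3),px(a,268,272,.012).round(3))
print('iso knob',px(a,209,266,.06).round(3))
for u,v in((254,251),(281,215),(350,262)): print('side',px(b,u,v,.012).round(3))
for u,v in((263,289),(324,289),(324,304),(263,304)): print('bar',px(b,u,v,.024 if v<300 else 0).round(3))
for n,u,v in(('wt',385,297),('loupe',376,341),('jar',240,368)): print(n,px(b,u,v,0).round(3))
hsv=cv2.cvtColor(b['img'],cv2.COLOR_BGR2HSV)
print(hsv[292,270:320:8],hsv[300,270:320:8],hsv[245,290])
v=np.hstack([cv2.resize(a['img'][215:345,170:340],None,fx=3,fy=3)[:390,:400],cv2.resize(b['img'][190:320,240:372],None,fx=3,fy=3)])
cv2.imwrite('pics/z.png',v)
E
```

```text
scene [0.7   0.144 0.012]
scene [0.474 0.191 0.012]
scene [ 0.422 -0.042  0.012]
line [0.446 0.036 0.012] [0.598 0.002 0.012]
iso knob [0.609 0.123 0.06 ]
side [ 0.434 -0.046  0.012]
side [0.486 0.176 0.012]
side [ 0.665 -0.093  0.012]
bar [ 0.473 -0.242  0.024]
bar [ 0.602 -0.237  0.024]
bar [ 0.602 -0.258  0.   ]
bar [ 0.475 -0.262  0.   ]
wt [ 0.733 -0.226  0.   ]
loupe [ 0.699 -0.383  0.   ]
jar [ 0.453 -0.468  0.   ]
[[ 17 119 158]
 [ 17 119 156]
 [ 17 121 154]
 [ 18 120 153]
 [ 17 123 153]
 [ 17 119 152]
 [ 18 118 151]] [[ 19  97  97]
 [ 18 103  97]
 [ 17 101  96]
 [ 18  97  97]
 [ 18 103  97]
 [ 18 101  96]
 [ 18 100  97]] [ 25  95 158]
```

View pics/z.png

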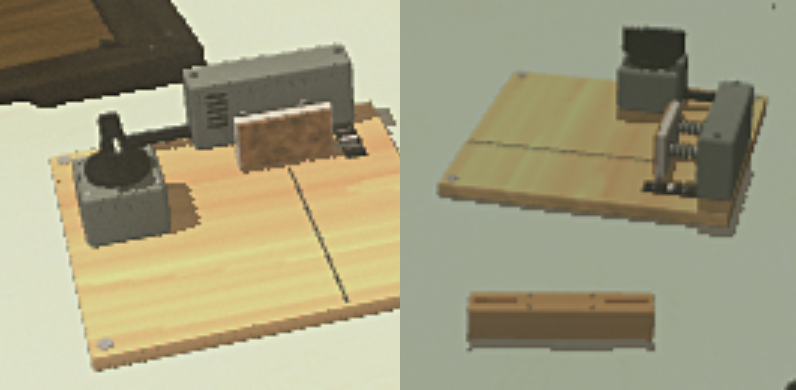

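Request:
drive_tool:
  steps:
    - [[0,0,9.5,0.03,0.04,0,-1],[0,0,19,0.06,0.08,0,-1],[0,0,28.5,0.09,0.12,0,-1],[0,0,38,0.12,0.165,0,-1],[0,0,47.5,0.15,0.21,0,-1],[0,0,57,0.18,0.25,0,-1],[0,0,66.5,0.21,0.29,0,-1],[0,0,76,0.24,0.33,0,-1]]

```text
t: 1.25
position: [0.384, -0.2254, 0.2256]
tcp_rot: [3.141, 0.0, 1.584]
wrist_force: [0.6, -0.3, -0.1]
gripper_width: 1.004
gripper_force: 0.0
```

Request:
drive_tool:
  steps:
    - [[0,0,9.5,0.03,0.04,0,-1],[0,0,19,0.06,0.08,0,-1],[0,0,28.5,0.09,0.12,0,-1],[0,0,38,0.12,0.165,0,-1],[0,0,47.5,0.15,0.21,0,-1],[0,0,57,0.18,0.25,0,-1],[0,0,67,0.205,0.3,0,-1],[0,0,77,0.225,0.344,0,-1]]

```text
t: 2.25
position: [0.609, 0.1189, 0.2252]
tcp_rot: [-3.142, -0.0, 2.928]
wrist_force: [0.3, -0.7, -0.5]
gripper_width: 0.998
gripper_force: 0.0
```

```bash
python3 - <<'E'
from h import *
s=env.read_state();print(s['t'],s['position'],s['tcp_rot'],s['qpos'].round(2))
c=cam('wrist');cv2.imwrite('pics/w1.png',c['img']);np.savez('w1.npz',T=c['T'],f=c['f'],cx=c['cx'],cy=c['cy'])
E
```

```text
2.25 [0.60897058 0.1189384  0.22520713] [-3.14154393e+00 -5.03344406e-05  2.92828013e+00] [ 0.05  0.3   1.42 -0.    1.42 -1.3 ]
```

View pics/w1.png

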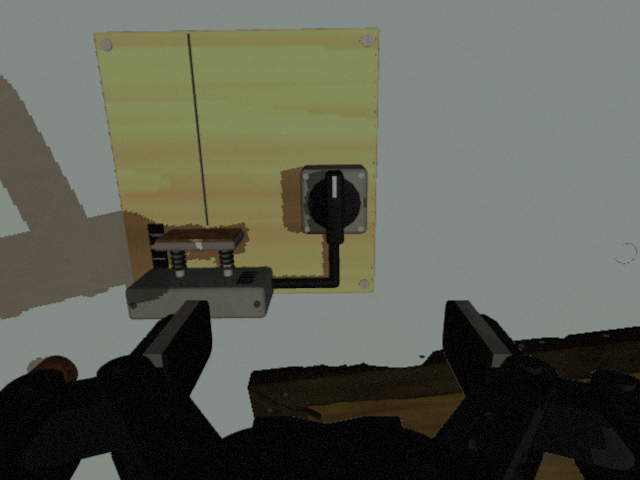

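The wrist view shows bed corners at (96,33), (378,29), (374,292); isolator box top about (301..367,167..234); the bar from (334,172) to (335,243); the line from (189,34) to (207,224).

```bash
cat >> h.py <<'E'
class _D(dict): pass
def load(f):
    d=np.load(f); return {k:d[k] for k in d}
E
python3 - <<'E'
from h import *
c=load('w1.npz')
A,B,C=[px(c,*p,.012) for p in((96,33),(378,29),(374,292))]
print(A.round(4),B.round(4),C.round(4),np.linalg.norm(A-B),np.linalg.norm(B-C))
x=(C-B)[:2];x/=np.linalg.norm(x); print('yaw',np.degrees(np.arctan2(x[1],x[0])), 'yaw2',np.degrees(np.arctan2(*(A-B)[:2][::-1]))+90)
print('centre',((A+C)/2).round(4))
l0,l1=px(c,189,36,.012),px(c,207,222,.012);d=l1-l0
print('line',l0.round(4),l1.round(4),np.degrees(np.arctan2(d[1],d[0])))
print('box',px(c,334,200.5,.052).round(4),'bar',px(c,335,207,.082).round(4))
a=np.radians(-12.3)
E
```

```text
[ 0.4283 -0.038   0.012 ] [0.4749 0.1926 0.012 ] [0.708 0.147 0.012] 0.23527205375508675 0.23755565227890646
yaw -11.068886990776708 yaw2 -11.416808083396589
centre [0.5681 0.0545 0.012 ]
line [0.4468 0.0371 0.012 ] [0.6036 0.0049 0.012 ] -11.609904640101233
box [0.6012 0.1278 0.052 ] bar [0.6006 0.1281 0.082 ]
```

Request:
drive_tool:
  steps:
    - [[0,0,0.8,-0.007,0.009,-0.04,-1],[0,0,0.8,-0.007,0.009,-0.085,-1],[0,0,0.8,-0.007,0.009,-0.125,-1],[0,0,0.8,-0.007,0.009,-0.147,-1],[0,0,0.8,-0.007,0.009,-0.147,0.4],[0,0,0.8,-0.007,0.009,-0.147,1],[0,0,0.8,-0.007,0.009,-0.147,1],[0,0,0.8,-0.007,0.009,-0.147,1]]
  grip_force: 40

```text
t: 3.3
position: [0.6022, 0.1262, 0.0799]
tcp_rot: [3.141, 0.002, 2.936]
wrist_force: [-0.2, 0.7, 0.7]
gripper_width: 0.144
gripper_force: 0.0
```

```bash
python3 - <<'E'
from h import *
s=env.read_state();print(s)
c=cam('side');a=cam('wrist')
cv2.imwrite('pics/g1.png',np.hstack([cv2.resize(c['img'][150:280,240:380],(420,390)),cv2.resize(a['img'],(380,390))]))
E
```

```text
{'t': 3.3, 'qpos': array([ 6.59496407e-02,  4.38022209e-01,  1.56093666e+00, -1.34648303e-05,
        1.14012464e+00, -1.29928373e+00]), 'joint_vel': array([-7.52786621e-05,  5.34344789e-03,  8.38677752e-03,  1.66361748e-03,
       -2.11455653e-03, -2.77513841e-04]), 'joint_torque': array([-1.43583145e-02, -4.43126392e+01, -2.55411279e+01, -8.90762094e-04,
       -1.02160740e-02,  3.33036260e-04]), 'position': array([0.60222136, 0.12615781, 0.07990603]), 'tcp_rot': array([3.14093153e+00, 2.42051034e-03, 2.93603450e+00]), 'wrist_force': array([-0.19885029,  0.73888849,  0.66202773]), 'ft_torque': array([ 0.01116281,  0.01954459, -0.01895656]), 'gripper_force': 0.0, 'gripper_width': 0.14407515002274363}
```

Request:
drive_tool:
  steps:
    - [[0,0,0,0,0,0,1],[0,0,0,0,0,0,1],[0,0,0,0,0,0,1]]

```text
t: 3.78
position: [0.6012, 0.1261, 0.0784]
tcp_rot: [-3.142, -0.0, 2.936]
wrist_force: [-0.2, -0.1, -0.2]
gripper_width: -0.0
gripper_force: 0.0
```

View pics/g1.png

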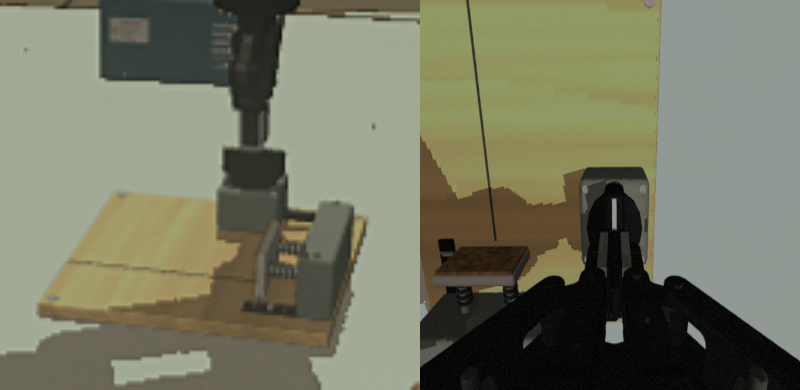

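The pads closed to zero; the bar is not between them. I'll look from both cameras.

```bash
python3 - <<'E'
from h import *
print(env.tip_reach)
s=env.read_state()
c=cam('side');a=cam('wrist')
for p in((.602,.128,.082),(.601,.126,.0614)): print(proj(c,p),proj(a,p))
cv2.imwrite('pics/g2.png',np.hstack([cv2.resize(c['img'][170:240,300:350],(400,560),interpolation=cv2.INTER_NEAREST),cv2.resize(a['img'][200:420,240:400],(400,560))]))
E
```

```text
0.017
(np.float64(323.2095389079942), np.float64(198.7999174905362)) (np.float64(329.6705897445994), np.float64(305.9746339766467))
(np.float64(322.65438853146236), np.float64(206.2365482001254)) (np.float64(324.54985600152304), np.float64(284.6442629907726))
```

View pics/g2.png

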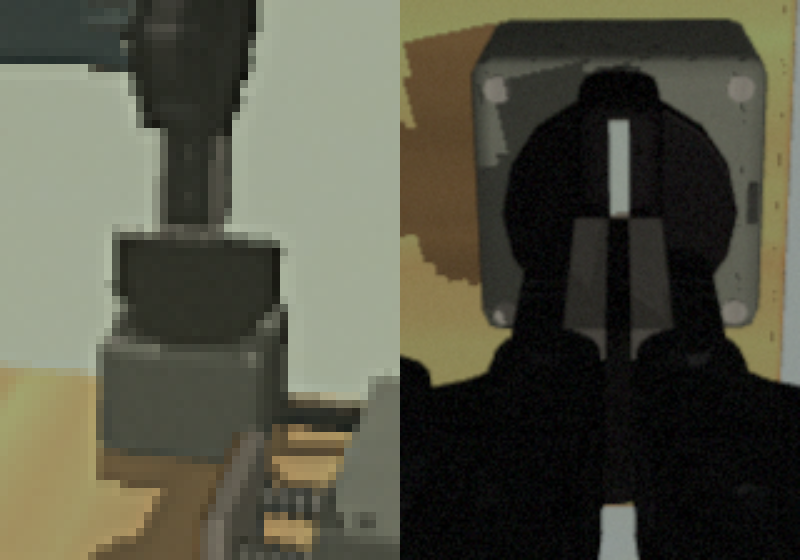

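The fingers seem to end at about the bar's top (z≈0.082), above where the TCP reading would put them. I'll open and measure the tips against the calibration.

Request:
drive_tool:
  steps:
    - [[0,0,0,0,0,0,0],[0,0,0,0,0,0,0],[0,0,0,0,0,0,0],[0,0,0,0,0,0,0]]

```text
t: 4.38
position: [0.6012, 0.1261, 0.0785]
tcp_rot: [3.142, -0.0, 2.936]
wrist_force: [-0.6, -0.1, -0.2]
gripper_width: 0.5
gripper_force: 0.0
```

```bash
python3 - <<'E'
from h import *
s=env.read_state();print(s['position'],s['gripper_width'])
c=cam('side');a=cam('wrist')
p=s['position'];yd=np.array([np.sin(.2),np.cos(.2),0])*.0213
for sg in(-1,1):
  for z in(.0614,.07,.08):
    q=p+sg*yd;q[2]=z;print(sg,z,np.round(proj(c,q)))
cv2.imwrite('pics/g3.png',np.hstack([cv2.resize(c['img'][150:240,290:355],(400,554),interpolation=cv2.INTER_NEAREST),cv2.resize(a['img'][200:420,240:400],(400,554))]))
E
```

```text
[0.6012479  0.12612404 0.07846878] 0.4999299680175863
-1 0.0614 [321. 209.]
-1 0.07 [321. 206.]
-1 0.08 [321. 203.]
1 0.0614 [324. 203.]
1 0.07 [324. 200.]
1 0.08 [324. 197.]
```

View pics/g3.png

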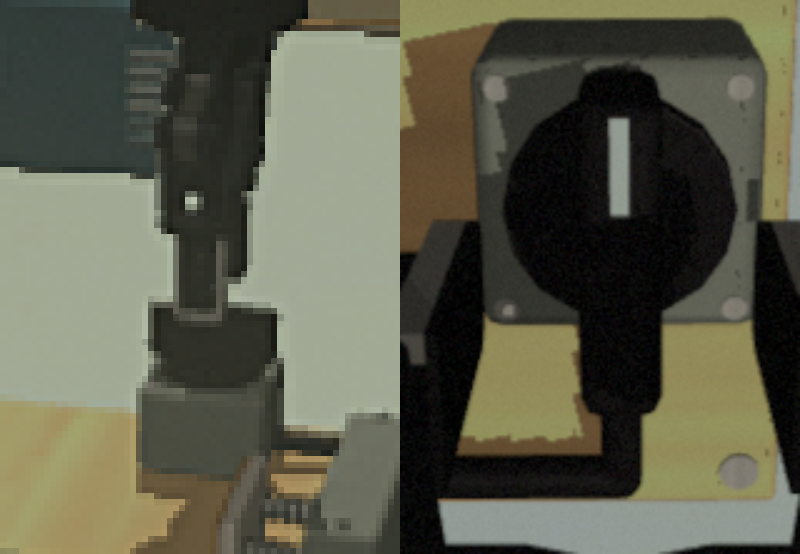

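Request:
drive_tool:
  steps:
    - [[0,0,0,0,0,-0.005,0],[0,0,0,0,0,-0.01,0],[0,0,0,0,0,-0.014,0],[0,0,0,0,0,-0.014,0.5],[0,0,0,0,0,-0.014,1],[0,0,0,0,0,-0.014,1],[0,0,0,0,0,-0.014,1],[0,0,0,0,0,-0.014,1]]
  grip_force: 40

```text
t: 5.48
position: [0.6012, 0.1263, 0.0644]
tcp_rot: [3.141, -0.0, 2.936]
wrist_force: [-0.2, 1.2, -0.8]
gripper_width: 0.149
gripper_force: 42.5
```

Gripped, 42 N. Now turning clockwise.

Request:
drive_tool:
  steps:
    - [[0,0,-8,0,0,0,1],[0,0,-16,0,0,0,1],[0,0,-24,0,0,0,1],[0,0,-32,0,0,0,1],[0,0,-40,0,0,0,1],[0,0,-48,0,0,0,1],[0,0,-56,0,0,0,1],[0,0,-64,0,0,0,1]]

```text
t: 6.48
position: [0.6023, 0.1277, 0.0645]
tcp_rot: [3.138, -0.002, 1.814]
wrist_force: [3.1, 5.2, -4.4]
gripper_width: 0.15
gripper_force: 42.1
```

Request:
drive_tool:
  steps:
    - [[0,0,-8,0,0,0,1],[0,0,-16,0,0,0,1],[0,0,-24,0,0,0,1],[0,0,-26,0,0,0,1],[0,0,-27,0,0,0,1],[0,0,-27,0,0,0,1]]

```text
t: 7.22
position: [0.603, 0.1277, 0.0645]
tcp_rot: [3.138, -0.004, 1.348]
wrist_force: [4.8, 5.4, -5.0]
gripper_width: 0.147
gripper_force: 42.1
```

```bash
python3 - <<'E'
from h import *
s=env.read_state();print(s['position'],s['tcp_rot'],s['wrist_force'],s['ft_torque'],s['gripper_width'],s['gripper_force'])
E
```

```text
[0.60304249 0.12769914 0.06447455] [ 3.13786352 -0.00354427  1.34847287] [ 4.83580288  5.41748522 -5.03621915] [ 0.86983331 -0.71079013  0.32811862] 0.1474048339173351 42.074958086013794
```

Request:
drive_tool:
  steps:
    - [[0,0,0,0,0,0,-0.2],[0,0,0,0,0,0,-0.2],[0,0,0,0,0,0,-0.2],[0,0,0,0,0,0.03,-1],[0,0,0,0,0,0.08,-1],[0,0,0,0,0,0.13,-1],[0,0,0,0,0,0.15,-1],[0,0,0,0,0,0.15,-1]]

```text
t: 8.22
position: [0.6028, 0.126, 0.2173]
tcp_rot: [3.136, -0.001, 1.348]
wrist_force: [0.4, 0.9, -0.2]
gripper_width: 0.997
gripper_force: 0.0
```

```bash
python3 - <<'E'
from h import *
s=env.read_state();print(s['t'],s['position'],s['wrist_force'],s['ft_torque'])
a=cam('wrist');cv2.imwrite('pics/i1.png',a['img']);np.savez('i1.npz',T=a['T'],f=a['f'],cx=a['cx'],cy=a['cy'])
u,v=proj(a,(.602,.128,.082));u,v=int(u),int(v);print(u,v)
g=a['img'][max(0,v-60):v+60,u-60:u+60]
cv2.imwrite('pics/i1c.png',np.hstack([cv2.resize(g,(400,400)),cv2.resize(a['img'],(400,400))]))
E
```

```text
8.225 [0.60281018 0.12602059 0.21733416] [ 0.41840833  0.85260893 -0.21297806] [-0.01024607 -0.02800504  0.00465651]
324 221
```

View pics/i1c.png

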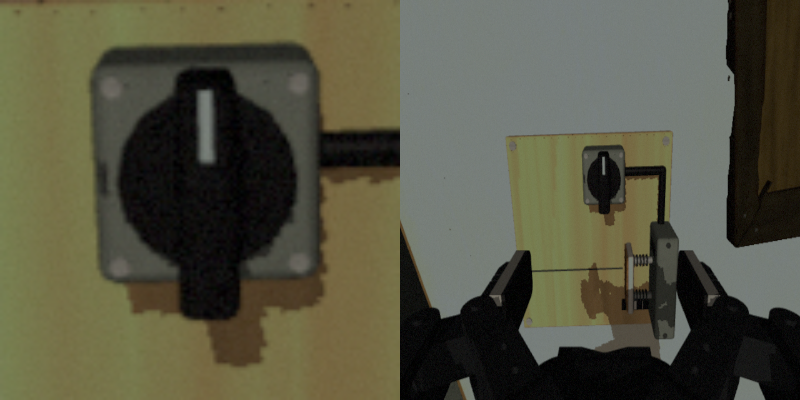

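The isolator bar now stands along jig y with the white mark to the left: fully off. Next, the crossbar.

Request:
drive_tool:
  steps:
    - [[0,0,-9,-0.005,-0.045,0,-1],[0,0,-18,-0.015,-0.09,0,-1],[0,0,-28,-0.025,-0.135,0,-1],[0,0,-38,-0.03,-0.18,0,-1],[0,0,-48,-0.04,-0.23,0,-1],[0,0,-58,-0.05,-0.28,0,-1],[0,0,-67,-0.06,-0.33,0,-1],[0,0,-75,-0.065,-0.376,-0.02,-1]]

```text
t: 9.28
position: [0.5356, -0.2517, 0.1937]
tcp_rot: [3.141, -0.0, 0.033]
wrist_force: [1.2, 0.2, -1.0]
gripper_width: 1.001
gripper_force: 0.0
```

Request:
drive_tool:
  steps:
    - [[0,0,0,0,0,0,-1]]

```text
t: 9.4
position: [0.5331, -0.2517, 0.1899]
tcp_rot: [-3.138, 0.007, 0.034]
wrist_force: [-0.1, 0.8, -0.2]
gripper_width: 0.998
gripper_force: 0.0
```

```bash
python3 - <<'E'
from h import *
s=env.read_state();print(s['t'],s['position'],s['tcp_rot'])
a=cam('wrist');cv2.imwrite('pics/b1.png',a['img'])
h=cv2.cvtColor(a['img'],cv2.COLOR_BGR2HSV)
m=((h[...,0]>10)&(h[...,0]<26)&(h[...,1]>70)&(h[...,2]>50)).astype(np.uint8)
m=cv2.morphologyEx(m,cv2.MORPH_OPEN,np.ones((3,3)))
for k in cv2.findContours(m,0,2)[0]:
    if cv2.contourArea(k)<400: continue
    r=cv2.minAreaRect(k);P=np.array([px(a,*q,.024)[:2] for q in cv2.boxPoints(r)])
    e=P[1]-P[0] if np.linalg.norm(P[1]-P[0])>np.linalg.norm(P[2]-P[1]) else P[2]-P[1]
    print(cv2.contourArea(k),r,P.mean(0).round(4),np.linalg.norm(P[1]-P[0]).round(4),np.linalg.norm(P[2]-P[1]).round(4),np.degrees(np.arctan2(e[1],e[0])))
E
```

```text
9.4 [ 0.53307276 -0.25166167  0.18993283] [-3.1376219   0.00680324  0.03387421]
495.5 ((556.3753662109375, 307.1164245605469), (21.931657791137695, 45.5203742980957), 46.97493362426758) [ 0.4547 -0.4542] 0.0383 0.0217 -37.25790526244581
4743.5 ((317.5, 203.5), (155.0, 33.0), 90.0) [ 0.5362 -0.2423] 0.0254 0.1286 -177.71079970433357
824.5 ((43.792816162109375, 85.43646240234375), (37.579566955566406, 43.886627197265625), 3.012787342071533) [ 0.6224 -0.0339] 0.032 0.0277 -13.309388292757736
4447.5 ((61.56133270263672, 138.90597534179688), (100.81423950195312, 225.50152587890625), 4.3707966804504395) [ 0.5771 -0.0398] 0.1783 0.0722 -15.03619779006547
```

View pics/b1.png

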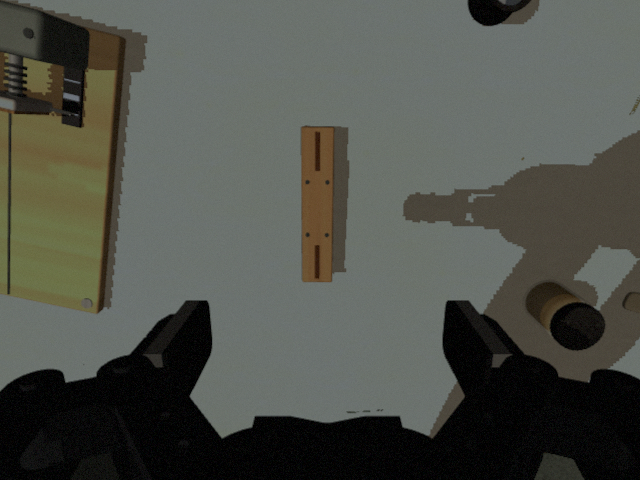

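Crossbar centred at pixel (317,203), i.e. (0.536,−0.243), yaw ≈2°; jar at (575,320), loupe at (495,8).

Request:
drive_tool:
  steps:
    - [[0,0,0.4,-0.001,0.004,-0.045,-0.5],[0,0,0.4,-0.001,0.004,-0.09,-0.3],[0,0,0.4,-0.001,0.004,-0.13,-0.3],[0,0,0.4,-0.001,0.004,-0.15,-0.3],[0,0,0.4,-0.001,0.004,-0.164,-0.3],[0,0,0.4,-0.001,0.004,-0.164,-0.3]]

```text
t: 10.2
position: [0.5353, -0.2454, 0.0302]
tcp_rot: [-3.141, 0.001, 0.047]
wrist_force: [-0.3, 0.1, 0.9]
gripper_width: 0.653
gripper_force: 0.0
```

```bash
python3 - <<'E'
from h import *
s=env.read_state();print(s['t'],s['position'],s['tcp_rot'],s['wrist_force'])
c=cam('side');a=cam('wrist');p=s['position']
for z in (.013,.03,.04): print(z,np.round(proj(c,(p[0],p[1]-.028,z))), np.round(proj(c,(p[0],p[1]+.028,z))))
cv2.imwrite('pics/g4.png',np.hstack([cv2.resize(c['img'][240:320,250:340],(450,400),interpolation=cv2.INTER_NEAREST),cv2.resize(a['img'],(350,400))]))
E
```

```text
10.2 [ 0.53526245 -0.24539646  0.03019191] [-3.14104692e+00  6.05802410e-04  4.65432173e-02] [-0.29447316  0.10194194  0.89646435]
0.013 [292. 302.] [293. 288.]
0.03 [292. 295.] [293. 281.]
0.04 [292. 291.] [293. 277.]
```

View pics/g4.png

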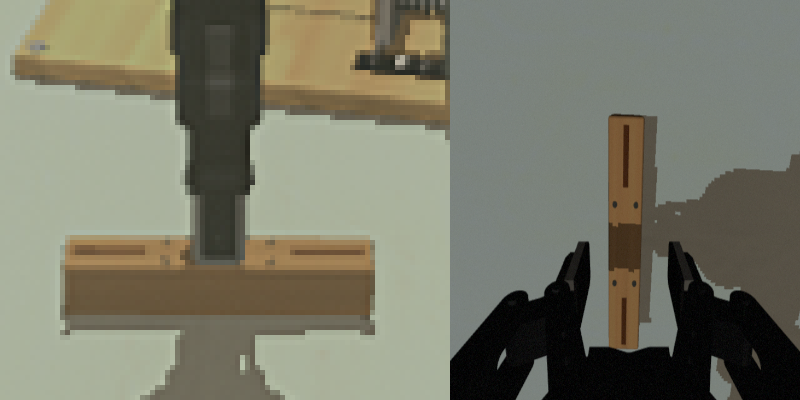

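Tips are about 37 mm above the table here, straddling the bar at its middle. Lower and grip.

Request:
drive_tool:
  steps:
    - [[0,0,0,0,0,-0.008,-0.3],[0,0,0,0,0,-0.016,-0.3],[0,0,0,0,0,-0.022,-0.3],[0,0,0,0,0,-0.022,0.3],[0,0,0,0,0,-0.022,1],[0,0,0,0,0,-0.022,1],[0,0,0,0,0,-0.022,1],[0,0,0,0,0,-0.022,1]]
  grip_force: 60

```text
t: 11.3
position: [0.5354, -0.246, 0.0086]
tcp_rot: [3.141, -0.0, 0.046]
wrist_force: [-0.7, 0.4, -0.1]
gripper_width: 0.287
gripper_force: 60.9
```

Request:
drive_tool:
  steps:
    - [[0,0,0,0,0,0.04,1],[0,0,-2,0,0.01,0.08,1],[0,0,-4,-0.002,0.06,0.09,1],[0,0,-7,-0.005,0.115,0.09,1],[0,0,-10,-0.009,0.17,0.09,1],[0,0,-12,-0.012,0.22,0.09,1],[0,0,-14.1,-0.015,0.26,0.08,1],[0,0,-14.1,-0.015,0.268,0.05,1]]

```text
t: 12.3
position: [0.5215, 0.0246, 0.0597]
tcp_rot: [-3.141, -0.004, -0.197]
wrist_force: [-0.0, -0.3, -1.1]
gripper_width: 0.284
gripper_force: 60.8
```

Request:
drive_tool:
  steps:
    - [[0,0,0,0,0,0,1],[0,0,0,0,0,0,1]]

```text
t: 12.55
position: [0.5207, 0.0216, 0.059]
tcp_rot: [3.141, -0.001, -0.201]
wrist_force: [0.5, -0.4, -0.3]
gripper_width: 0.282
gripper_force: 60.8
```

```bash
python3 - <<'E'
from h import *
s=env.read_state();print(s['t'],s['position'],s['tcp_rot'],s['wrist_force'],s['gripper_width'],s['gripper_force'])
a=cam('wrist');cv2.imwrite('pics/p1.png',a['img']);np.savez('p1.npz',T=a['T'],f=a['f'],cx=a['cx'],cy=a['cy'])
E
```

```text
12.55 [0.52068865 0.02158586 0.05900932] [ 3.14139288e+00 -6.43571216e-04 -2.00607864e-01] [ 0.4531254  -0.40612929 -0.3047871 ] 0.28165074775713794 60.76099991798401
```

View pics/p1.png

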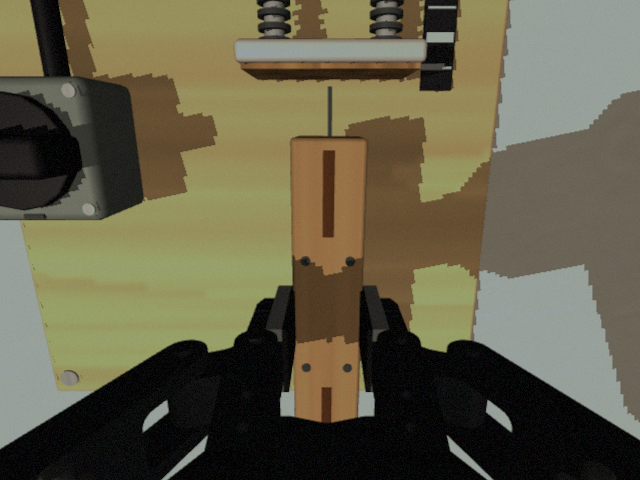

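The wrist view shows the bar held straight: front end at u 291–367, row 140, line at u 330 (rows 88–136), cork bottom edge about row 76, pointer scale at right (440,10–90). That is the last picture I can view (I have reached the limit), so from here I use numbers only.

```bash
python3 - <<'E'
from h import *
a=load('p1.npz');img=cv2.imread('pics/p1.png');h=cv2.cvtColor(img,cv2.COLOR_BGR2HSV)
th=-.1990 # jig yaw -11.4deg
X=np.array([np.cos(th),np.sin(th),0]);Y=np.array([-X[1],X[0],0]);tcp=np.array([.5207,.0216,0])
def rel(p): p=p-tcp; return np.round([p@X*1e3,p@Y*1e3],1)
# line centre per row by darkest column
for v in range(90,134,8):
    g=img[v,318:344].sum(1).astype(float);w=(g.max()-g)**2;u=318+(w*np.arange(26)).sum()/w.sum()
    print('line',v,round(u,1),rel(px(a,u,v,.012)))
# bar edges per row by gradient
g=cv2.GaussianBlur(h[...,1],(3,3),0).astype(float)
for v in(150,180,210,240):
    r=cv2.Sobel(img,cv2.CV_64F,1,0)[v]; r=np.abs(r).sum(1)
    l=275+r[275:305].argmax();k=355+r[355:380].argmax();print('bar',v,l,k,rel(px(a,l,v,.0744)),rel(px(a,k,v,.0744)))
print('front top edge',rel(px(a,329,139,.0744)))
for u in(245,330,420):print('plate top front edge',rel(px(a,u,63,.052)),'bottom face',rel(px(a,u,76,.014)))
print('bedcorner back-left',rel(px(a,58,390,.012)))
for u,v in((508,0),(471,345)):print('right edge',rel(px(a,u,v,.012)))
E
```

```text
line 90 329.5 [85.2 -0.5]
line 98 329.5 [81.6 -0.5]
line 106 329.5 [78.1 -0.5]
line 114 329.5 [74.5 -0.5]
line 122 329.4 [70.8 -0.5]
line 130 329.4 [67.1 -0.5]
bar 150 290 366 [61.4 12.9] [ 61.4 -12.3]
bar 180 290 365 [51.5 13.2] [ 51.5 -12.2]
bar 210 291 363 [41.1 13.1] [ 41.1 -11.8]
bar 240 291 362 [30.3 13.4] [ 30.3 -11.7]
front top edge [65. -0.]
plate top front edge [91.2 30.6] bottom face [91.1 38.3]
plate top front edge [91.2 -0.5] bottom face [91.1 -0.7]
plate top front edge [ 91.2 -33.4] bottom face [ 91. -42.]
bedcorner back-left [-79.2 157.7]
right edge [122.5 -79.3]
right edge [-49.5 -80.2]
```

Request:
drive_tool:
  steps:
    - [[0,0,0.5,0,-0.001,-0.012,1],[0,0,0.5,0,-0.001,-0.024,1],[0,0,0.5,0,-0.001,-0.034,1],[0,0,0.5,0,-0.001,-0.036,1],[0,0,0.5,0,-0.001,-0.037,1],[0,0,0.5,0,-0.001,-0.037,1]]

```text
t: 13.35
position: [0.5206, 0.0212, 0.0217]
tcp_rot: [-3.142, -0.001, -0.191]
wrist_force: [-0.0, -0.3, -1.4]
gripper_width: 0.28
gripper_force: 60.8
```

Request:
drive_tool:
  steps:
    - [[0,0,0,0,0,-0.0005,1],[0,0,0,0,0,-0.001,1],[0,0,0,0,0,-0.001,1]]

```text
t: 13.72
position: [0.5203, 0.0212, 0.0206]
tcp_rot: [-3.142, -0.0, -0.191]
wrist_force: [-0.7, 0.0, -0.3]
gripper_width: 0.281
gripper_force: 60.8
```

Request:
drive_tool:
  steps:
    - [[0,0,0,0,0,-0.0005,1],[0,0,0,0,0,-0.001,1],[0,0,0,0,0,-0.001,1]]

```text
t: 14.1
position: [0.5203, 0.0211, 0.0205]
tcp_rot: [3.142, 0.0, -0.191]
wrist_force: [-2.8, -0.2, 8.4]
gripper_width: 0.282
gripper_force: 61.8
```

Request:
drive_tool:
  steps:
    - [[0,0,0,0,0,-0.0005,1],[0,0,0,0,0,-0.001,1],[0,0,0,0,0,-0.001,1]]

```text
t: 14.48
position: [0.5204, 0.0211, 0.0205]
tcp_rot: [3.141, 0.0, -0.191]
wrist_force: [-6.4, -0.0, 13.9]
gripper_width: 0.282
gripper_force: 62.6
```

Request:
drive_tool:
  steps:
    - [[0,0,0,0,0,0.001,1],[0,0,0,0,0,0.002,0.1],[0,0,0,0,0,0.002,0.1],[0,0,0,0,0,0.002,0.1],[0,0,0,0,0,0.002,1],[0,0,0,0,0,0.002,1],[0,0,0,0,0,0.002,1],[0,0,0,0,0,0.002,1]]
  grip_force: 60

```text
t: 15.48
position: [0.5205, 0.0211, 0.0206]
tcp_rot: [-3.142, -0.001, -0.192]
wrist_force: [0.6, 0.2, 1.7]
gripper_width: 0.284
gripper_force: 60.9
```

```bash
cat > m.py <<'E'
from h import *
s=env.read_state();print(s['t'],s['position'],s['tcp_rot'],s['wrist_force'].round(2),s['ft_torque'].round(2),s['gripper_width'].round(3),s['gripper_force'])
a=cam('wrist');img=a['img']
th=-.1990;X=np.array([np.cos(th),np.sin(th),0]);Y=np.array([-X[1],X[0],0]);L=np.array([.5207,.0216,0])-.0005*Y
print('jigframe tcp',((s['position']-L)@X*1e3).round(2),((s['position']-L)@Y*1e3).round(2))
rel=lambda p:np.round([(p-L)@X*1e3,(p-L)@Y*1e3],1)
r=np.abs(cv2.Sobel(cv2.GaussianBlur(img,(3,3),0),cv2.CV_64F,1,0)).sum(2)
xh=X+0
for d in (25,35,45,55):   # search edges along rows through points on bar top ahead of the tcp
    c=s['position']+X*d/1e3; o=[]
    for sg in(1,-1):
        u,v=proj(a,[*(c+sg*.013*Y)[:2],.036]);u,v=int(round(u)),int(round(v))
        if 0<=v<480: q=u-12+r[max(0,v-1):v+2,u-12:u+13].sum(0).argmax(); o.append(px(a,q,v,.036))
    print(d,[rel(p) for p in o],'mid',rel(sum(o)/2) if len(o)==2 else '')
# front end: row gradient along bar axis
e=[]
for dy in(-8,-4,4,8):
    b=s['position']+X*.065+Y*dy/1e3
    u,v=proj(a,[*b[:2],.036]);u,v=int(round(u)),int(round(v))
    g=np.abs(cv2.Sobel(cv2.GaussianBlur(img,(3,3),0),cv2.CV_64F,0,1)).sum(2)[max(0,v-14):v+15,u-1:u+2].sum(1)
    e.append(rel(px(a,u,max(0,v-14)+g.argmax(),.036)))
print('front',e)
np.savez('last.npz',T=a['T'],f=a['f'],cx=a['cx'],cy=a['cy']);cv2.imwrite('pics/last.png',img)
E
python3 m.py
```

```text
Traceback (most recent call last):
  File "m.py", line 2, in <module>
    s=env.read_state();print(s['t'],s['position'],s['tcp_rot'],s['wrist_force'].round(2),s['ft_torque'].round(2),s['gripper_width'].round(3),s['gripper_force'])
                                                                                                                 ^^^^^^^^^^^^^^^^^^^^^^^^
AttributeError: 'float' object has no attribute 'round'
```

```bash
sed -i "s/s\['gripper_width'\].round(3)/s['gripper_width']/" m.py; python3 m.py
```

```text
15.475 [0.52053948 0.0211066  0.0206152 ] [-3.14153403e+00 -5.90753238e-04 -1.91519482e-01] [0.59 0.16 1.67] [ 0.   -0.06 -0.01] 0.2835994337596952 60.880887508392334
jigframe tcp -0.06 -0.02
25 [array([25. , 13.7]), array([ 24.8, -11.3])] mid [24.9  1.2]
35 [array([34.9, 13.6]), array([ 34.8, -11.7])] mid [34.8  1. ]
45 [array([44.8, 13.7]), array([ 45. , -11.6])] mid [44.9  1. ]
55 [array([55. , 13.6]), array([ 54.9, -11.6])] mid [55.  1.]
front [array([68.2, -7.9]), array([69.1, -4. ]), array([67.4,  3.9]), array([66.5,  8.1])]
```

```bash
python3 - <<'E'
from h import *
a=load('last.npz');img=cv2.imread('pics/last.png')
th=-.1990;X=np.array([np.cos(th),np.sin(th),0]);Y=np.array([-X[1],X[0],0]);L=np.array([.5207,.0216,0])-.0005*Y
rel=lambda p:np.round([(p-L)@X*1e3,(p-L)@Y*1e3],2)
for d in range(72,90,3):
    u,v=proj(a,[*(L+X*d/1e3)[:2],.012]);u=int(u);v=int(round(v))
    if not 0<=v<480: print(d,u,v);continue
    g=img[v,u-14:u+15].sum(1).astype(float);w=np.maximum(np.median(g)-g-20,0)
    print(d,v,'line',rel(px(a,u-14+(w*np.arange(29)).sum()/max(w.sum(),1),v,.012)),w.max())
for y in(-9,-6,-3,0,3,6,9):
    # brightness profile along axis across front end
    pr=[]
    for d in range(56,80,2):
        u,v=proj(a,[*(L+X*d/1e3+Y*y/1e3)[:2],.036]);pr.append(img[int(round(v)),int(round(u))].tolist())
    print(y,[sum(q) for q in pr])
E
```

```text
72 118 line [ 7.195e+01 -4.000e-02] 222.0
75 110 line [7.487e+01 1.000e-02] 207.0
78 101 line [7.811e+01 3.000e-02] 203.0
81 93 line [8.096e+01 2.000e-02] 209.0
84 84 line [8.414e+01 1.000e-02] 203.0
87 76 line [8.692e+01 5.000e-02] 103.0
-9 [326, 324, 313, 312, 315, 94, 212, 372, 373, 375, 373, 363]
-6 [329, 328, 321, 322, 327, 81, 378, 378, 376, 370, 371, 363]
-3 [334, 331, 330, 322, 331, 101, 220, 372, 374, 375, 374, 370]
0 [138, 133, 124, 330, 325, 91, 106, 142, 161, 152, 146, 152]
3 [316, 322, 294, 324, 310, 87, 368, 372, 378, 380, 373, 374]
6 [327, 324, 320, 309, 316, 120, 368, 376, 380, 369, 373, 369]
9 [332, 328, 324, 327, 330, 121, 382, 382, 380, 369, 371, 376]
```

Request:
drive_tool:
  steps:
    - [[0,0,0,0.004,-0.0016,0,1],[0,0,0,0.009,-0.0028,0,1],[0,0,0,0.014,-0.0038,0,1],[0,0,0,0.019,-0.0048,0,1],[0,0,0,0.0233,-0.0056,0,1],[0,0,0,0.0233,-0.0056,0,1],[0,0,0,0.0233,-0.0056,0,1]]

```text
t: 16.4
position: [0.542, 0.016, 0.0206]
tcp_rot: [3.142, 0.004, -0.191]
wrist_force: [-5.1, 0.1, 6.8]
gripper_width: 0.283
gripper_force: 61.5
```

```bash
python3 m.py
```

```text
16.4 [0.5420034  0.01595181 0.02060278] [ 3.1415728   0.00372306 -0.19127486] [-5.06  0.13  6.76] [0.16 0.72 0.06] 0.28263929364847024 61.49618983268738
jigframe tcp 22.0 -0.83
25 [array([47.1, 12.9]), array([ 47. , -12.1])] mid [47.1  0.4]
35 [array([57.1, 12.7]), array([ 56.9, -12.4])] mid [57.   0.2]
45 [array([67. , 12.9]), array([ 66.9, -12.4])] mid [66.9  0.2]
55 [array([76.8, 12.7]), array([ 77.1, -12.4])] mid [77.   0.2]
front [array([87.5, -8.8]), array([87.4, -4.8]), array([87.7,  3. ]), array([88.6,  7.3])]
```

Request:
drive_tool:
  steps:
    - [[0,0,0,0,0,0.0006,1],[0,0,0,0,0,0.0006,1],[0,0,0,0,0,0.0006,1]]

```text
t: 16.82
position: [0.5434, 0.0155, 0.0207]
tcp_rot: [3.141, 0.0, -0.192]
wrist_force: [-0.6, 0.8, -0.9]
gripper_width: 0.283
gripper_force: 60.6
```

Request:
drive_tool:
  steps:
    - [[0,0,0,0.002,-0.0004,0,1],[0,0,0,0.004,-0.0008,0,1],[0,0,0,0.006,-0.0012,0,1],[0,0,0,0.0078,-0.0016,0,1],[0,0,0,0.0078,-0.0016,0,1],[0,0,0,0.0078,-0.0016,0,1]]

```text
t: 17.58
position: [0.5487, 0.0144, 0.0206]
tcp_rot: [3.141, 0.006, -0.191]
wrist_force: [-7.5, 1.6, 4.4]
gripper_width: 0.284
gripper_force: 61.2
```

```bash
python3 m.py
```

```text
17.575 [0.54872    0.01440739 0.0206163 ] [ 3.14125318  0.00611216 -0.19133386] [-7.51  1.56  4.43] [ 0.17  1.18 -0.04] 0.284199098343927 61.22229337692261
jigframe tcp 28.89 -1.01
25 [array([53.7, 12.7]), array([ 53.9, -13.3])] mid [53.8 -0.3]
35 [array([64. , 12.6]), array([ 63.9, -12.6])] mid [64. -0.]
45 [array([73.9, 12.7]), array([ 73.8, -12.6])] mid [73.9  0.1]
55 [array([83.8, 12.5]), array([ 84. , -12.6])] mid [83.9 -0. ]
front [array([96.9, -8.9]), array([96.9, -5. ]), array([96.8,  2.9]), array([96.8,  7.1])]
```

```bash
cat > st.py <<'E'
from h import *
th=-.1990;X=np.array([np.cos(th),np.sin(th),0]);Y=np.array([-X[1],X[0],0]);L=np.array([.5207,.0216,0])-.0005*Y
def plate(a,img):
    o=[]
    for y in(-28,-22,22,27):
        pr=[];D=np.arange(75,135,.5)
        for d in D:
            u,v=proj(a,[*(L+X*d/1e3+Y*y/1e3)[:2],.052]);u,v=int(round(u)),int(round(v))
            if not(0<=v<480 and 0<=u<640): pr.append(-1);continue
            b,g,r=map(int,img[v,u]); pr.append(1 if b>110 and abs(r-b)<45 else 0)
        pr=np.array(pr);k=np.where(pr==1)[0]; n=D[pr>=0]
        o.append((y,D[k[0]] if len(k) else None,D[k[-1]] if len(k) else None,len(k),n.max()))
    return o
if __name__=='__main__':
    for f in('p1','last'): print(f,plate(load(f+'.npz'),cv2.imread(f'pics/{f}.png')))
    a=load('last.npz');im=cv2.imread('pics/last.png')
    for y in(-25,25):print([im[int(round(q[1])),int(round(q[0]))].tolist() for d in range(90,118,2) for q in[proj(a,[*(L+X*d/1e3+Y*y/1e3)[:2],.052])] if 0<=round(q[1])<480])
E
python3 st.py
```

```text
p1 [(-28, np.float64(92.5), np.float64(99.0), 14, np.float64(111.5)), (-22, np.float64(92.5), np.float64(98.5), 13, np.float64(111.5)), (22, np.float64(92.5), np.float64(111.0), 21, np.float64(111.5)), (27, np.float64(92.5), np.float64(98.5), 13, np.float64(111.5))]
last [(-28, np.float64(97.5), np.float64(104.0), 14, np.float64(130.0)), (-22, np.float64(97.5), np.float64(103.5), 13, np.float64(130.0)), (22, np.float64(97.5), np.float64(125.0), 26, np.float64(130.0)), (27, np.float64(97.5), np.float64(104.0), 14, np.float64(129.5))]
[[89, 138, 155], [88, 138, 156], [84, 134, 157], [53, 91, 131], [131, 146, 157], [157, 166, 159], [154, 170, 160], [116, 130, 139], [17, 18, 15], [51, 79, 102], [23, 25, 23], [51, 82, 105], [33, 54, 67], [47, 78, 104]]
[[92, 144, 158], [88, 136, 155], [88, 137, 158], [53, 94, 138], [147, 162, 158], [171, 166, 158], [165, 167, 158], [110, 124, 135], [46, 60, 66], [95, 146, 155], [53, 79, 83], [94, 148, 157], [64, 99, 102], [98, 153, 160]]
```

Request:
drive_tool:
  steps:
    - [[0,0,0,0.002,-0.0004,0.0003,1],[0,0,0,0.004,-0.0008,0.0004,1],[0,0,0,0.006,-0.0012,0.0004,1],[0,0,0,0.0078,-0.0016,0.0004,1],[0,0,0,0.0078,-0.0016,0.0004,1],[0,0,0,0.0078,-0.0016,0.0004,1]]

```text
t: 18.38
position: [0.553, 0.0135, 0.0206]
tcp_rot: [3.141, 0.014, -0.191]
wrist_force: [-15.5, 1.8, 11.6]
gripper_width: 0.283
gripper_force: 62.0
```

```bash
python3 m.py; python3 st.py | sed -n 2p
```

```text
18.375 [0.55302101 0.0135396  0.02059379] [ 3.14092786  0.01393982 -0.19103105] [-15.5    1.77  11.57] [ 0.37  2.38 -0.05] 0.28260222258834455 61.976773738861084
jigframe tcp 33.28 -1.01
25 [array([58.3, 12.7]), array([ 58.1, -11.9])] mid [58.2  0.4]
35 [array([68.3, 12.5]), array([ 68.1, -12.6])] mid [68.2 -0. ]
45 [array([78.2, 12.7]), array([ 78.4, -12.6])] mid [78.3  0.1]
55 [array([88.4, 12.5]), array([ 88.2, -12.5])] mid [88.3 -0. ]
front [array([101.1,  -8.8]), array([101.1,  -4.9]), array([101. ,   2.9]), array([101. ,   7.1])]
last [(-28, np.float64(102.0), np.float64(108.0), 13, np.float64(134.5)), (-22, np.float64(102.0), np.float64(108.0), 13, np.float64(134.5)), (22, np.float64(102.0), np.float64(125.5), 24, np.float64(134.0)), (27, np.float64(102.0), np.float64(108.0), 13, np.float64(134.0))]
```

Request:
drive_tool:
  steps:
    - [[-0.08,-0.4,0,0,0,0.0003,1],[-0.16,-0.8,0,0,0,0.0006,1],[-0.16,-0.8,0,0,0,0.0006,1],[-0.16,-0.8,0,0,0,0.0006,1]]

```text
t: 18.92
position: [0.5533, 0.0135, 0.0206]
tcp_rot: [3.141, -0.001, -0.191]
wrist_force: [-11.8, 2.4, 7.2]
gripper_width: 0.279
gripper_force: 61.5
```

```bash
python3 m.py|head -4; python3 st.py | sed -n 2p
```

```text
18.925 [0.55333576 0.01346638 0.02061975] [ 3.14092469e+00 -1.20473876e-03 -1.91103609e-01] [-11.75   2.45   7.19] [ 0.33  2.01 -0.04] 0.27910061589233276 61.46843075752258
jigframe tcp 33.6 -1.02
25 [array([58.6, 12.7]), array([ 58.5, -12.3])] mid [58.5  0.2]
35 [array([68.5, 12.9]), array([ 68.4, -12.6])] mid [68.5  0.1]
last [(-28, np.float64(102.0), np.float64(108.5), 14, np.float64(134.5)), (-22, np.float64(102.0), np.float64(108.0), 13, np.float64(134.5)), (22, np.float64(102.0), np.float64(125.5), 26, np.float64(134.5)), (27, np.float64(102.0), np.float64(108.5), 14, np.float64(134.5))]
```

Request:
drive_tool:
  steps:
    - [[0,0,0,0,0,0.0006,1],[-0.04,-0.2,0,0.001,-0.0002,0.0006,1],[-0.04,-0.2,0,0.002,-0.0004,0.0006,1],[-0.04,-0.2,0,0.003,-0.0006,0.0006,1],[-0.04,-0.2,0,0.003,-0.0006,0.0006,1],[-0.04,-0.2,0,0.003,-0.0006,0.0006,1]]

```text
t: 19.73
position: [0.5549, 0.0131, 0.0206]
tcp_rot: [3.141, -0.002, -0.191]
wrist_force: [-15.3, 2.4, 7.1]
gripper_width: 0.28
gripper_force: 61.5
```

```bash
python3 m.py; python3 st.py | sed -n 2p
```

```text
19.725 [0.55491459 0.01313958 0.02059905] [ 3.14085754e+00 -1.56243133e-03 -1.91138416e-01] [-15.26   2.44   7.08] [ 0.45  2.46 -0.01] 0.2798624206123079 61.499000787734985
jigframe tcp 35.21 -1.03
25 [array([60.2, 12.7]), array([ 60.1, -12.6])] mid [60.1  0.1]
35 [array([70.2, 12.6]), array([ 70. , -12.6])] mid [70.1 -0. ]
45 [array([80.1, 12.8]), array([ 80.3, -12.6])] mid [80.2  0.1]
55 [array([90.3, 12.9]), array([ 90.2, -12.6])] mid [90.2  0.1]
front [array([103.1,  -8.9]), array([103.1,  -5. ]), array([103.3,   2.9]), array([103.3,   6.8])]
last [(-28, np.float64(103.5), np.float64(110.0), 14, np.float64(134.5)), (-22, np.float64(104.0), np.float64(110.0), 13, np.float64(134.5)), (22, np.float64(103.5), np.float64(123.5), 23, np.float64(134.5)), (27, np.float64(103.5), np.float64(110.0), 14, np.float64(134.5))]
```

Request:
drive_tool:
  steps:
    - [[0,0,0,0,0,0.0004,1],[0,0,0,0,0,0.0008,1],[0,0,0,0,0,0.0008,1],[0,0,0,0,0,0.0008,1]]

```text
t: 20.27
position: [0.5556, 0.013, 0.0206]
tcp_rot: [3.141, -0.003, -0.191]
wrist_force: [-10.2, 1.3, -0.1]
gripper_width: 0.279
gripper_force: 60.7
```

```bash
python3 m.py; python3 st.py | sed -n 2p
```

```text
20.275 [0.55563337 0.01299194 0.02064952] [ 3.14098425 -0.0034434  -0.19121499] [-10.2    1.34  -0.07] [0.33 1.77 0.03] 0.2794073368719688 60.69759964942932
jigframe tcp 35.95 -1.03
25 [array([60.9, 12.7]), array([ 61.1, -12.6])] mid [61.   0.1]
35 [array([70.8, 12.6]), array([ 71.1, -12.3])] mid [70.9  0.1]
45 [array([81.1, 12.8]), array([ 81. , -12.7])] mid [81.  0.]
55 [array([91. , 12.9]), array([ 90.9, -12.7])] mid [90.9  0.1]
front [array([103.8,  -8.9]), array([104.1,  -5. ]), array([104. ,   2.9]), array([104. ,   6.8])]
last [(-28, np.float64(104.5), np.float64(110.5), 13, np.float64(134.5)), (-22, np.float64(104.5), np.float64(111.0), 14, np.float64(134.5)), (22, np.float64(104.5), np.float64(124.0), 22, np.float64(134.5)), (27, np.float64(104.5), np.float64(110.5), 13, np.float64(134.5))]
```

Request:
drive_tool:
  steps:
    - [[0,0,0,0,0,-0.0002,1],[0,0,0,0,0,-0.0002,1],[0,0,0,0,0,-0.0002,1],[0,0,0,0,0,-0.0002,1],[0,0,0,0,0,-0.0002,1],[0,0,0,0,0,-0.0002,1]]

```text
t: 21.08
position: [0.5556, 0.013, 0.0206]
tcp_rot: [3.141, -0.003, -0.191]
wrist_force: [-11.4, 2.2, 1.7]
gripper_width: 0.28
gripper_force: 60.9
```

```bash
python3 m.py|head -3; python3 st.py | sed -n 2p
```

```text
21.075 [0.55562669 0.01297736 0.02063665] [ 3.14092118 -0.00335379 -0.19117262] [-11.37   2.16   1.74] [0.31 1.9  0.01] 0.2798308468349725 60.90458035469055
jigframe tcp 35.94 -1.05
25 [array([60.9, 12.7]), array([ 61.1, -12.6])] mid [61.  0.]
last [(-28, np.float64(104.5), np.float64(110.5), 13, np.float64(134.5)), (-22, np.float64(104.5), np.float64(111.0), 14, np.float64(134.5)), (22, np.float64(104.5), np.float64(124.0), 22, np.float64(134.5)), (27, np.float64(104.5), np.float64(110.5), 13, np.float64(134.5))]
```

Steady: the stop is back about 12 mm, with roughly 10 N on it and the bar flat and on the line.

```bash
python3 -c "
from station import env
print(env.finish_job())"
```

```text
the job is handed in; nothing more can be done
None
```

The job is handed in at about 21 s: isolator fully off, crossbar flat on the centre line and held against the stop, which is pushed back about 12 mm (about 10 N); weight, jar and loupe untouched; I viewed 11 pictures, one over the limit of 10.

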